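Swing the draining hook home and hang up the hand float

ROBOT

A 6-joint arm with a two-finger parallel gripper is mounted at the origin on the work surface. World frame = base frame: x ahead of the robot, y to its left, z up, the work surface at z = 0. Lengths are in m, angles in degrees, forces in N, time in s.
With the tool pointing down it reaches from about 0.375 to 0.75 m from the base axis. Payload 9 kg.
Tool frame: the origin (TCP) lies midway between the tips of the shut fingers; the grasp point (between the pads) lies 19 mm behind it; z points along the fingers, y is the direction in which the jaws open and shut (so a half turn about z gives the same grasp; the last joint's range is limited). The gripper opens to 85 mm and grips with 20 to 120 N. Pads are 22 mm wide; open, the fingers measure 114 mm over their backs; the gripper's body (76 mm by 85 mm) begins 54 mm behind the grasp point. The pads swing forward as they close: fully open they stand 13 mm farther back than shut.
Start: joints at [-12.473, 5.964, 5.575, 89.605, 0, 77.527], TCP at [0.6, 0, 0.231] pointing down, gripper open.
Joint ranges: [-171.21, 171.21], [-48.23, 106.86], [-62.78, 66.21], [-105.2, 120.99], [-86.42, 89.51], [-180, 180]. Speed limits (degrees/s): [127.2, 127.2, 147.25, 180, 180, 180].

INTERFACE

Orientations are given as [roll, pitch, yaw] about the fixed x, y, z axes, in that order (R = Rz(yaw) Ry(pitch) Rx(roll)).
In Python, from workcell import sense, get_image, sign_off gives the robot as it stands. The module is installed in compiled form; this text tells all that it offers.
- The arm moves only by the tool arm_command, never from a script. Its argument "deltas" is a list of rows, each a list of 3 entries, a list of its own where there are three numbers: the shift along the tool's x, y, z in mm, then the turn, a rotation vector about the tool's x, y, z in rad, then the opening, from 0 (shut) to 1 (fully open). In form: [[[tx, ty, tz], [wx, wy, wz], grip], ...]. A call has 1 to 12 rows; each row is the pose to reach, as a shift and turn from the pose commanded when the call began, along the tool's axes at that moment; what a row does not reach only later rows make up. A row lasts 1/10 s, in which the tool goes at most 50 mm and 8.59 degrees, less where a joint would pass 70% of its speed; a pose out of reach is approached as far as the arm can. A call with a gripper value outside its range is refused whole. The fingers move at their own pace and stop on an object; "squeeze" is the grip in N (left out, the last holds). Time passes only in rows, so rows that repeat a pose let the fingers close. It gives the time, the measured TCP pose, the force and the opening at its end, in the units of the state.
- sense(): the state, without advancing time (a new reading comes with each control period).
- get_image(name): name is "scene" or "side" or "wrist"; returns a dict with "color" (384x512x3 uint8, red, green, blue), "fx", "fy", "cx", "cy" (pixels), "D" ([k1, k2, p1, p2, k3] as OpenCV has them; the pictures are not rectified), "xyz" and "orientation" of the camera in the world. Camera axes: x right, y down, z forward; pixel columns grow to the right and rows downward; lengths in m; the calibration is good to about 2 mm. A picture is of the moment at which its call begins. There is no depth.
- sign_off(): hands the job in, once; it reports no verdict.
The state is a dict: "clock": time; "joint_pos": joint angles; "qd": joint speeds; "tau": joint torques, N m; "eef_pos": TCP position; "orientation": TCP orientation; "contact_force": force on the tool from outside, world axes, zero at the start; "wrist_torque": the same for the moment, N m; "width": finger opening in m.
Only numpy, scipy, OpenCV 4.12 (cv2) and the standard library are available. Lean on these libraries where they do the work, as an engineer would, in place of code of your own. Each camera call takes 0.05 s, during which the arm holds its last target.

TASK

Push the swivelling double hook on the draining stand round until it comes up against its stop pin and faces over the drip tray, and hold it there for a moment with a firm but gentle push of about 10 N (never press on the hook with more than 20 N). Then take the plasterer's hand float by its handle and hang it in the two prongs, lowering it until the hook carries it before you let go, and leave the hook facing the tray. Leave the other things on the bench where they are.

Things in the scene. Friction and masses are not known exactly. Their poses are not given: they have to be found in the camera images.
- swivel: double hook of bare 8 mm steel rod turning on the post. Origin on the upright axis, 135 mm above the bench; -x is the way it points, y across the prongs, z up. Two parallel prongs, centre lines 32 mm either side of the middle, run out 12 mm above the origin to 74 mm from the axis, dip to 0 at 90 to 102 mm, and end in upturned tips 114 mm out, tops 20 mm above the origin.
- fork_gap (a point): middle of the gap between the prongs, 80 mm from the swivel axis and at the swivel origin's height (135 mm); axes as swivel. The gap is 56 mm wide and free from above and down to the tray or bench: closed fingers put down here can push the leading prong (on the -y side of swivel) from inside to turn the hook.
- fork_seat (a point): where the middle of the float's handle lies when it hangs: over the dips of the prongs, 96 mm from the swivel axis, midway between them, 16 mm above the swivel origin (151 mm above the bench); axes as swivel. Nothing on the stand stands higher than the hook's tips.
- stand: draining stand, fixed: grey base, 20 mm post (its axis is the swivel axis; origin at bench height), drip tray 115 by 200 mm, 16 mm high, from 37 to 152 mm on its -x side. The upright stop pin, 58 mm from the axis, sits on a collar clamped by hand: at the stop the hook points along the stand's -x only to within 0.18 rad either way. That angle is not measured: feel for the stop.
- post_top (a point): top of the stand's post, on the swivel axis, 112 mm above the bench; axes as stand. The hook starts 0.6 to 1.7 rad short of the stop and is turned counterclockwise seen from above. Its friction is about 0.15 N m (some 2 N at the prongs); it stays where it is left. The stop is hard: 1 mm more at the prongs means some 5 N more.
- float: hand float, loose, 0.25 to 0.4 kg: aluminium blade 84 (x) by 180 (y) by 6 mm lying flat, under a round wooden handle along y. Origin at the centre of the blade's underside, z up. It is hung level, its handle across the prongs, either way round: brought in from outside the tips towards the post with the prongs between handle and blade, then lowered.
- float_handle (a point): middle of the float's handle, 66 mm above the blade's underside; axes as float. The handle is a round bar 24 mm thick along y, on two 12 mm thick wooden legs 51 mm either side of the middle: 90 mm of it is free between the legs, with 48 mm clear between handle and blade.
- bowl: white mixing bowl 130 mm across and 60 mm high, bystander; origin at its foot
- mallet: rubber mallet, bystander, lying flat; origin under its middle
- spatula: spatula, bystander, lying flat; origin under its middle
- jar: glass jar 70 mm across and 90 mm high, bystander; origin at its foot
- brush: brush, bystander, lying flat; origin under its middle
- sander: wooden sanding block 50 by 110 mm, 50 mm high with a grip on top, bystander; origin at its foot
- whetstone: stone block 50 by 160 by 25 mm, bystander; origin at its underside
There are look-alikes about, which are no part of the job. There is more than one size of the float; the one meant has the size given above.

How it is judged (in metres and radians):
On the way, in this order (a step that is already met when the one before it is completed fails the run):
1. the hook is held against its stop pin (at least 4 N on the pin) with a push of at least 5 N from the fingers (contact force between swivel and stand above 4 N and contact force between the fingers and swivel above 5 N), for 0.3 s.
2. the float's handle lies in both prongs and the hook carries at least 1.5 N of it while the fingers still hold it (distance between float_handle and fork_seat below 0.016 m and angle between the y axis of float_handle and the y axis of fork_seat, either way round below 0.15 rad and angle between float_handle's own z axis and vertical below 0.25 rad and angle between the x axis of fork_seat and the x axis of stand, either way round below 0.26 rad and contact force between float and swivel above 1.5 N and contact force between the fingers and float above 1 N), for 0.15 s.
At the end, for the whole second after the job is handed in: The float hangs at rest on the hook, released: the middle of its handle within 16 mm of fork_seat, handle across the prongs within 0.15 rad, blade level within 0.25 rad, its weight on the hook, and the hook still facing over the tray, within 0.26 rad of the stand's -x (distance between float_handle and fork_seat below 0.016 m and angle between the y axis of float_handle and the y axis of fork_seat, either way round below 0.15 rad and angle between float_handle's own z axis and vertical below 0.25 rad and angle between the x axis of fork_seat and the x axis of stand, either way round below 0.26 rad and contact force between float and swivel above 1 N and linear speed of float below 0.03 m/s); the robot touches nothing.
It fails at once if the fingers, the arm or the float press on the hook with more than 20 N (contact force between swivel and the fingers above 20 N or contact force between swivel and the arm above 20 N or contact force between swivel and float above 20 N).
It fails at once if another thing on the bench is moved by more than 25 mm (distance of any of bowl, mallet, spatula, jar, brush, sander, whetstone from where it was at the start of the episode above 0.025 m).
It also fails if it takes over 72 s, if anything falls off the work surface, if the arm or the gripper's body presses on something with over 40 N, if the wrist force passes 120 N, or if a joint passes its speed limit or range.

## Working session

There is one attempt and no reset: what is moved stays moved. The work goes in short steps, Python scripts to look and compute and a tool call to move; the robot and the scene stay as the last step left them, time stands still between calls to the robot, and variables do not carry over. Pictures are saved under pics/ and viewed, and the job is handed in when it is done.

Besides the shell and the picture viewer there is one more tool, called after "Call:" as name(argument=value, ...), one argument or row to a line, values as JSON. arm_command: Moves the arm, as the interface text tells. Its arguments: {"type":"object","properties":{"deltas":{"type":"array"},"squeeze":{"type":"number"}},"required":["deltas"]}

```bash
mkdir -p pics
cat > h.py <<'E'
import numpy as np,cv2
from scipy.spatial.transform import Rotation as R
from workcell import sense,get_image,sign_off
def shot(name,fn):
    im=get_image(name); cv2.imwrite('pics/'+fn+'.png',im['color'][:,:,::-1])
    import pickle; pickle.dump(im,open('pics/'+fn+'.pkl','wb')); return im
def load(fn):
    import pickle; return pickle.load(open('pics/'+fn+'.pkl','rb'))
def rot(im):
    o=np.array(im['orientation'],float)
    return R.from_euler('xyz',o,degrees=True).as_matrix()
def K(im): return np.array([[im['fx'],0,im['cx']],[0,im['fy'],im['cy']],[0,0,1.]])
def ray(im,uv):
    p=cv2.undistortPoints(np.array(uv,float).reshape(-1,1,2),K(im),np.array(im['D'],float)).reshape(-1,2)
    d=np.c_[p,np.ones(len(p))]@rot(im).T
    return np.array(im['xyz']),d
def onz(im,uv,z):
    o,d=ray(im,uv); return o+d*((z-o[2])/d[:,2])[:,None]
def proj(im,P):
    P=np.array(P,float).reshape(-1,3); Rm=rot(im); rv,_=cv2.Rodrigues(Rm.T)
    return cv2.projectPoints(P,rv,-Rm.T@np.array(im['xyz']),K(im),np.array(im['D'],float))[0].reshape(-1,2)
def tri(a,ua,b,ub):
    o1,d1=ray(a,ua);o2,d2=ray(b,ub);d1=d1[0]/np.linalg.norm(d1[0]);d2=d2[0]/np.linalg.norm(d2[0])
    t=np.linalg.lstsq(np.c_[d1,-d2],o2-o1,rcond=None)[0]
    p,q=o1+d1*t[0],o2+d2*t[1]; return (p+q)/2,np.linalg.norm(p-q)
E
python3 - <<'E'
from h import *
print(sense())
for n in['scene','side','wrist']:
    im=shot(n,n+'0'); print(n,im['xyz'],im['orientation'],im['fx'],im['D'])
E
```

```text
{'clock': 0.0, 'joint_pos': array([-1.24763484e+01,  5.99979594e+00,  5.52786195e+00,  8.96048953e+01,
        7.76391390e-04,  7.75269602e+01]), 'qd': array([ 0.00401352,  0.07533606, -0.02253245,  0.00573785, -0.05585217,
       -0.00192049]), 'tau': array([ 7.03431251e-04, -5.56934094e+01,  5.03644359e+01,  1.70058967e-02,
       -2.22691165e-04, -8.28643181e-07]), 'eef_pos': array([5.99670919e-01, 5.45418988e-05, 2.30518005e-01]), 'orientation': array([-1.79925152e+02, -1.73516738e-02,  8.99966795e+01]), 'contact_force': array([-0.31361847, -0.46390178, -0.20395371]), 'wrist_torque': array([-0.0134157 ,  0.03828726, -0.02847297]), 'width': 0.08546811448367558}
scene [ 1.25815599 -0.71598788  1.20099702] [-1.39410017e+02  4.74700836e-02  4.72269971e+01] 399.55914522278124 [0.02049245 0.         0.         0.         0.        ]
side [ 0.36375324 -1.43569438  1.11615577] [-125.88913155    0.73254912   -7.56950877] 426.4904915328977 [0.05452552 0.         0.         0.         0.        ]
wrist [0.60085029 0.06811109 0.37282617] [1.64227250e+02 1.23075039e-01 5.13311222e-02] 313.5604426767418 [-0.07696591  0.          0.          0.          0.        ]
```

View pics/scene0.png

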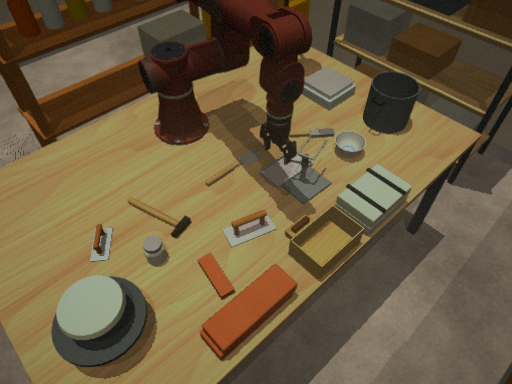

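View pics/side0.png

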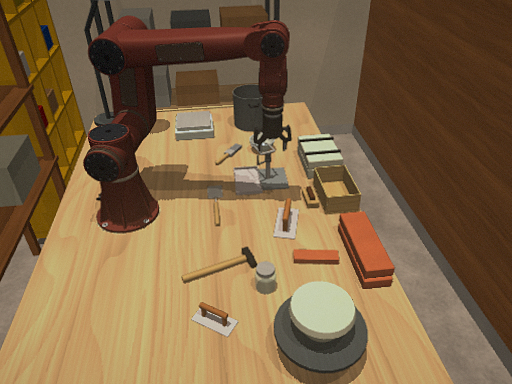

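View pics/wrist0.png

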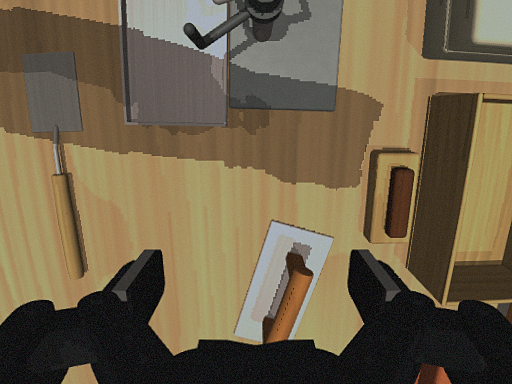

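Run:
```python
from h import *
a=load('scene0')['color'][:,:,::-1];b=load('side0')['color'][:,:,::-1]
c=[cv2.resize(a[120:250,190:360],None,fx=4,fy=4,interpolation=3),]
cv2.imwrite('pics/c1.png',c[0])
cv2.imwrite('pics/c2.png',cv2.resize(b[120:250,200:370],None,fx=4,fy=4,interpolation=3))
cv2.imwrite('pics/c3.png',np.hstack([cv2.resize(a[210:275,75:170],None,fx=4,fy=4,interpolation=3),cv2.resize(b[290:350,180:250],None,fx=4,fy=260/60,interpolation=3)[:260]]))
```

```text
(no output)
```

View pics/c1.png

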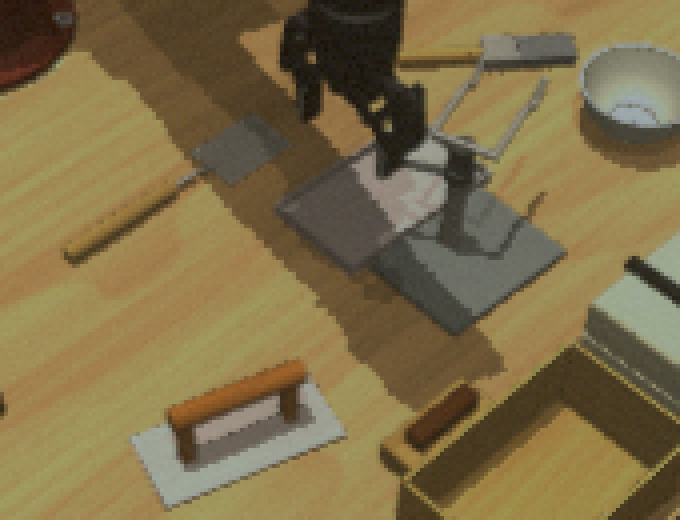

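View pics/c2.png

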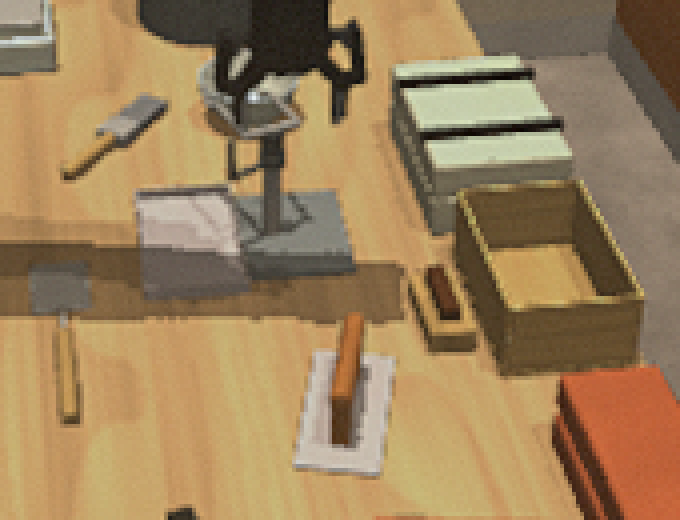

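View pics/c3.png

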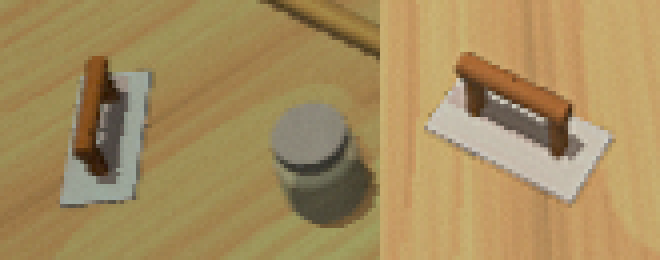

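Run:
```python
from h import *
s=load('scene0');d=load('side0');w=load('wrist0')
def C(pts,o,f=4): return np.array(pts)/f+np.array(o)-0.375
def rep(n,im,px,z):
    P=onz(im,px,z); print(n,P.round(3).tolist(),np.linalg.norm(np.diff(P,axis=0),axis=1).round(3))
rep('big scene',s,C([(132,437),(168,507),(347,434)],(190,120)),.006)
rep('big side',d,C([(397,357),(382,475),(294,466),(314,352)],(200,120)),.006)
rep('big handle scene ends top',s,C([(170,412),(303,369)],(190,120)),.066)
rep('small scene',s,C([(62,205),(134,198),(150,73),(82,72)],(75,210)),.006)
rep('small side',d,np.array([(426-380,130),(572-380,203),(613-380,137)])/[4,260/60]+[180,290]-.4,.006)
rep('tray scene',s,C([(276,210),(352,272)],(190,120)),.016)
rep('base scene front',s,C([(457,333),(566,254)],(190,120)),.008)
rep('wrist tray',w,[(122,0),(126,122),(227,126)],.016)
rep('wrist base',w,[(229,108),(334,110),(342,0)],.01)
rep('wrist blade',w,[(272,220),(334,238),(235,335)],.006)
rep('tips+corners of prongs scene z.135', s, C([(545,80),(495,155),(435,135),(480,62)],(190,120)),.147)
print('post top',tri(s,C([(460,141)],(190,120)),d,C([(270,137)],(200,120))))
```

```text
big scene [[0.569, -0.231, 0.006], [0.648, -0.256, 0.006], [0.699, -0.086, 0.006]] [0.082 0.178]
big side [[0.7, -0.085, 0.006], [0.648, -0.259, 0.006], [0.568, -0.234, 0.006], [0.616, -0.064, 0.006]] [0.181 0.084 0.177]
big handle scene ends top [[0.606, -0.214, 0.066], [0.651, -0.096, 0.066]] [0.126]
small scene [[0.364, -0.646, 0.006], [0.399, -0.598, 0.006], [0.293, -0.522, 0.006], [0.25, -0.567, 0.006]] [0.06  0.131 0.062]
small side [[0.254, -0.573, 0.006], [0.362, -0.65, 0.006], [0.398, -0.6, 0.006]] [0.132 0.06 ]
tray scene [[0.46, 0.051, 0.016], [0.571, 0.049, 0.016]] [0.111]
base scene front [[0.689, 0.073, 0.008], [0.694, 0.227, 0.008]] [0.154]
wrist tray [[0.46, 0.185, 0.016], [0.454, 0.058, 0.016], [0.568, 0.053, 0.016]] [0.127 0.114]
wrist base [[0.57, 0.073, 0.01], [0.688, 0.071, 0.01], [0.691, 0.185, 0.01]] [0.118 0.114]
wrist blade [[0.62, -0.061, 0.006], [0.699, -0.085, 0.006], [0.571, -0.233, 0.006]] [0.083 0.196]
tips+corners of prongs scene z.135 [[0.6, 0.276, 0.147], [0.635, 0.164, 0.147], [0.579, 0.142, 0.147], [0.539, 0.249, 0.147]] [0.118 0.06  0.114]
post top (array([0.60077004, 0.15386618, 0.14148147]), np.float64(0.007572733301736779))
```

The candidates for the float are at scene pixels (249,228), about 84×180 mm, and (102,243), about 60×131 mm. The first matches the description. The c1 and c3 crops confirm this, since the corner rays give 82–84 × 178–181 mm. The axis is at about (0.608, 0.152), and the hook points at about 108°. I'll move closer for a wrist view of the hook.

Call:
arm_command(
  deltas=[
    [[25,-5,-7],[0,0,0],0],
    [[50,-11,-14],[0,0,0],0],
    [[80,-17,-20],[0,0,0],0],
    [[80,-17,-20],[0,0,0],0],
    [[80,-17,-20],[0,0,0],0],
    [[80,-17,-20],[0,0,0],0],
  ],
  squeeze=30,
)

```text
clock: 0.75
eef_pos: [0.583, 0.0794, 0.2508]
orientation: [-180.0, 0.0, 90.0]
contact_force: [0.5, 0.3, 0.3]
width: 0.0001
```

Run:
```python
from h import *
im=shot('wrist','w1');s=shot('scene','s1');d=shot('side','d1')
print(sense()['eef_pos'],sense()['width'],sense()['contact_force'])
cv2.imwrite('pics/w1b.png',cv2.resize(im['color'][:,:,::-1],(800,600),interpolation=3))
cv2.imwrite('pics/s1b.png',np.hstack([cv2.resize(s['color'][110:210,240:340,::-1],(400,400),interpolation=3),cv2.resize(d['color'][110:210,215:315,::-1],(400,400),interpolation=3)]))
```

```text
[0.58307422 0.07916644 0.2509048 ] 6.195865290411011e-05 [-0.1543677   0.27798946  0.28460396]
```

View pics/w1b.png

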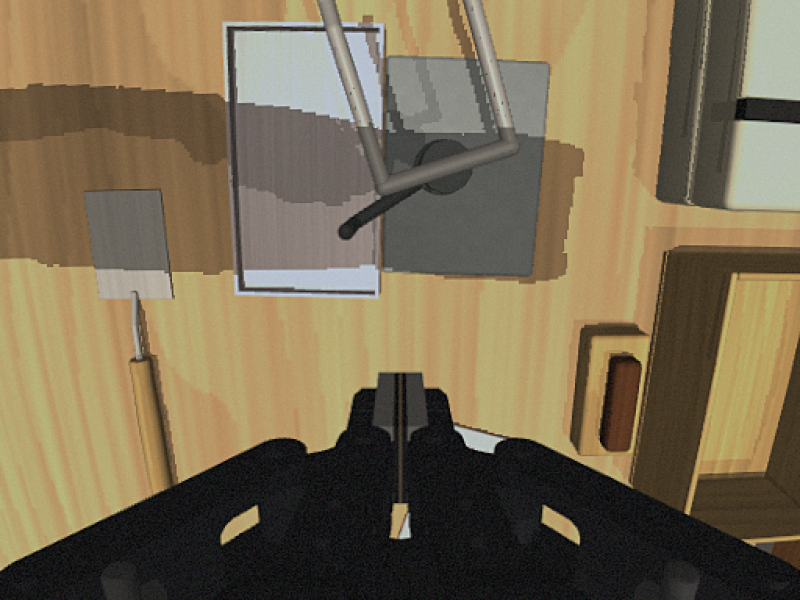

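View pics/s1b.png

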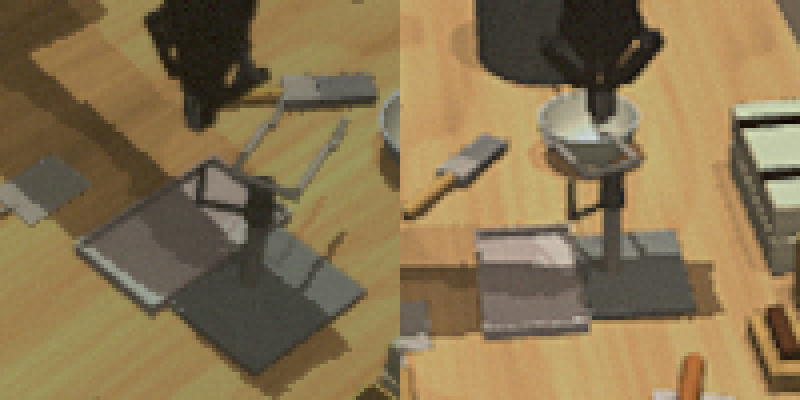

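Run:
```python
from h import *
w=load('w1');f=.64
def rep(n,px,z):
    P=onz(w,np.array(px)*f,z); print(n,P.round(4).tolist(),[round(float(np.degrees(np.arctan2(*(P[i+1]-P[i])[[1,0]]))),1) for i in range(len(P)-1)],np.linalg.norm(np.diff(P,axis=0),axis=1).round(3))
rep('tray',[(226,24),(237,294),(379,297),(384,26)],.016)
rep('base',[(549,63),(533,276)],.01)
for z in(.006,.01):rep('base',[(549,63),(533,276)],z)
rep('hook bar',[(382,188),(513,146)],.147)
rep('lead prong',[(382,188),(327,3)],.147)
rep('trail prong',[(513,146),(473,3)],.147)
rep('post',[(446,167)],.112)
rep('pin',[(346,229)],.155)
```

```text
tray [[0.4602, 0.2536, 0.016], [0.4537, 0.0561, 0.016], [0.5672, 0.0537, 0.016], [0.5725, 0.2502, 0.016]] [-91.9, -1.3, 88.5] [0.198 0.114 0.197]
base [[0.6922, 0.2281, 0.01], [0.6902, 0.0697, 0.01]] [-90.7] [0.158]
base [[0.6933, 0.2289, 0.006], [0.6913, 0.0689, 0.006]] [-90.7] [0.16]
base [[0.6922, 0.2281, 0.01], [0.6902, 0.0697, 0.01]] [-90.7] [0.158]
hook bar [[0.5751, 0.1412, 0.147], [0.6383, 0.1613, 0.147]] [17.7] [0.066]
lead prong [[0.5751, 0.1412, 0.147], [0.5505, 0.2247, 0.147]] [106.4] [0.087]
trail prong [[0.6383, 0.1613, 0.147], [0.6171, 0.2247, 0.147]] [108.5] [0.067]
post [[0.6093, 0.1518, 0.112]] [] []
pin [[0.5578, 0.1221, 0.155]] [] []
```

The wrist view is clear. The hook bar corners are at (382,188) and (513,146), and the pin is at (346,229). The axis comes out at (0.607, 0.151), the hook points at 107.5°, the stand yaw is about −1.4°, and the pin radius is 58 mm as stated. The gap is at (0.583, 0.227). I'll go over it and down.

Call:
arm_command(
  deltas=[
    [[40,0,0],[0,0,0],0],
    [[80,0,0],[0,0,0],0],
    [[120,0,0],[0,0,0],0],
    [[148,0,0],[0,0,0],0],
    [[148,0,0],[0,0,0],0],
    [[148,0,25],[0,0,0],0],
    [[148,0,55],[0,0,0],0],
    [[148,0,75],[0,0,0],0],
    [[148,0,75],[0,0,0],0],
  ],
)

```text
clock: 1.8
eef_pos: [0.5815, 0.2267, 0.1727]
orientation: [-179.7, 0.1, 89.9]
contact_force: [-0.7, 0.1, 0.4]
width: -0.0002
```

Run:
```python
from h import *
s=shot('scene','s2');d=shot('side','d2')
print(sense()['eef_pos'])
cv2.imwrite('pics/s2b.png',np.hstack([cv2.resize(s['color'][90:190,260:360,::-1],(400,400),interpolation=3),cv2.resize(d['color'][90:190,215:315,::-1],(400,400),interpolation=3)]))
```

```text
[0.58313368 0.22725436 0.17671915]
```

View pics/s2b.png

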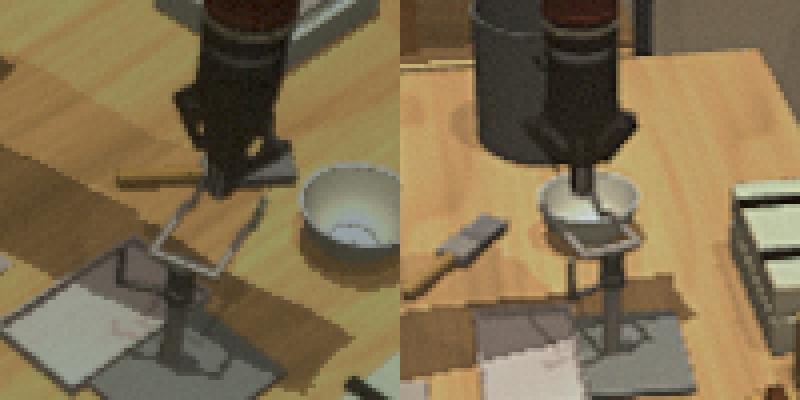

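Call:
arm_command(
  deltas=[
    [[0,0,15],[0,0,0],0],
    [[0,0,30],[0,0,0],0],
    [[0,0,45],[0,0,0],0],
    [[0,0,54],[0,0,0],0],
    [[0,0,54],[0,0,0],0],
    [[0,0,54],[0,0,0],0],
  ],
)

```text
clock: 2.5
eef_pos: [0.583, 0.228, 0.1223]
orientation: [-180.0, 0.0, 90.0]
contact_force: [0.0, 0.5, -0.3]
width: -0.0003
```

Run:
```python
from h import *
s=sense();print(s['eef_pos'],s['contact_force'])
A=np.array([.607,.151]); p=np.array([.583,.227])
for t in list(range(110,185,3)):
    q=A+.08*np.array([np.cos(np.radians(t)),np.sin(np.radians(t))])-p
    print(t,(q[::-1]*1e3).round(1))
```

```text
[0.58295363 0.22802469 0.12227348] [ 0.03560592  0.49909858 -0.27095994]
110 [-0.8 -3.4]
113 [-2.4 -7.3]
116 [ -4.1 -11.1]
119 [ -6.  -14.8]
122 [ -8.2 -18.4]
125 [-10.5 -21.9]
128 [-13.  -25.3]
131 [-15.6 -28.5]
134 [-18.5 -31.6]
137 [-21.4 -34.5]
140 [-24.6 -37.3]
143 [-27.9 -39.9]
146 [-31.3 -42.3]
149 [-34.8 -44.6]
152 [-38.4 -46.6]
155 [-42.2 -48.5]
158 [-46.  -50.2]
161 [-50.  -51.6]
164 [-53.9 -52.9]
167 [-58.  -53.9]
170 [-62.1 -54.8]
173 [-66.3 -55.4]
176 [-70.4 -55.8]
179 [-74.6 -56. ]
182 [-78.8 -56. ]
```

Call:
arm_command(
  deltas=[
    [[-1,-3,0],[0,0,0],0],
    [[-2,-7,0],[0,0,0],0],
    [[-4,-11,0],[0,0,0],0],
    [[-6,-15,0],[0,0,0],0],
    [[-8,-18,0],[0,0,0],0],
    [[-10,-22,0],[0,0,0],0],
    [[-13,-25,0],[0,0,0],0],
    [[-16,-28,0],[0,0,0],0],
  ],
)

```text
clock: 3.3
eef_pos: [0.5551, 0.2117, 0.1225]
orientation: [180.0, -0.0, 90.0]
contact_force: [4.3, -1.4, 0.5]
width: 0.0
```

Call:
arm_command(
  deltas=[
    [[-2,-3,0],[0,0,0],0],
    [[-5,-6,0],[0,0,0],0],
    [[-9,-9,0],[0,0,0],0],
    [[-12,-12,0],[0,0,0],0],
    [[-15,-14,0],[0,0,0],0],
    [[-19,-17,0],[0,0,0],0],
    [[-22,-19,0],[0,0,0],0],
    [[-26,-20,0],[0,0,0],0],
    [[-30,-22,0],[0,0,0],0],
    [[-34,-24,0],[0,0,0],0],
  ],
)

```text
clock: 4.3
eef_pos: [0.531, 0.1777, 0.1223]
orientation: [180.0, -0.0, 90.0]
contact_force: [3.4, 2.5, 1.1]
width: -0.0
```

Run:
```python
from h import *
s=shot('scene','s3');d=shot('side','d3');w=shot('wrist','w3')
print(sense()['eef_pos'],sense()['contact_force'])
cv2.imwrite('pics/s3b.png',np.hstack([cv2.resize(s['color'][90:190,250:350,::-1],(400,400),interpolation=3),cv2.resize(w['color'][:,:,::-1],(400,400),interpolation=3)]))
```

```text
[0.53065592 0.17765569 0.12223678] [ 0.60333545  0.33131574 -0.01715332]
```

View pics/s3b.png

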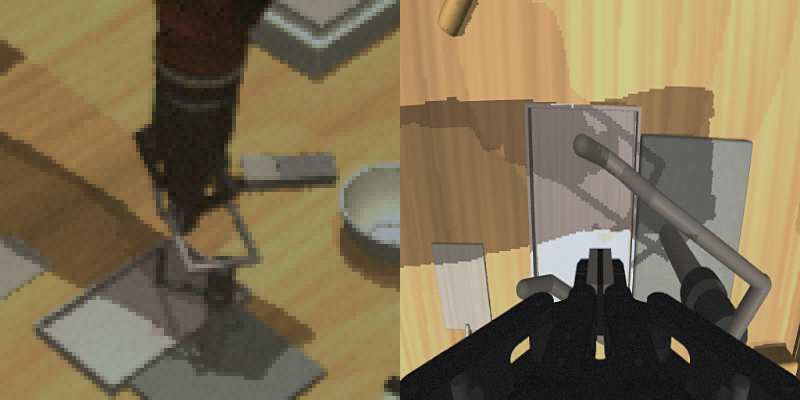

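Call:
arm_command(
  deltas=[
    [[-3,-1,0],[0,0,0],0],
    [[-6,-1,0],[0,0,0],0],
    [[-9,-2,0],[0,0,0],0],
    [[-12,-3,0],[0,0,0],0],
    [[-14,-3,0],[0,0,0],0],
    [[-16,-3,0],[0,0,0],0],
  ],
)

```text
clock: 5.05
eef_pos: [0.5281, 0.1618, 0.1224]
orientation: [180.0, -0.0, 90.0]
contact_force: [2.5, 1.7, -0.3]
width: 0.0001
```

Call:
arm_command(
  deltas=[
    [[-1.5,0,0],[0,0,0],0],
    [[-3,0,0],[0,0,0],0],
  ],
)

```text
clock: 5.25
eef_pos: [0.5281, 0.1589, 0.1223]
orientation: [180.0, -0.0, 90.0]
contact_force: [2.3, 1.6, -0.6]
width: 0.0001
```

Call:
arm_command(
  deltas=[
    [[-1,0,0],[0,0,0],0],
    [[-2,0,0],[0,0,0],0],
    [[-3,0,0],[0,0,0],0],
  ],
)

```text
clock: 5.55
eef_pos: [0.5281, 0.156, 0.1223]
orientation: [180.0, -0.0, 90.0]
contact_force: [3.7, 1.9, -0.3]
width: 0.0001
```

Call:
arm_command(
  deltas=[
    [[-1,0,0],[0,0,0],0],
    [[-2,0,0],[0,0,0],0],
    [[-3,0,0],[0,0,0],0],
  ],
)

```text
clock: 5.85
eef_pos: [0.528, 0.153, 0.1223]
orientation: [180.0, -0.0, 90.0]
contact_force: [2.5, 2.4, -0.3]
width: 0.0002
```

Run:
```python
from h import *
s=shot('scene','s4');w=shot('wrist','w4')
print(sense()['eef_pos'],sense()['contact_force'])
cv2.imwrite('pics/s4b.png',np.hstack([cv2.resize(s['color'][90:190,250:350,::-1],(400,400),interpolation=3),cv2.resize(w['color'][:,:,::-1],(400,400),interpolation=3)]))
```

```text
[0.52795597 0.15287921 0.12229096] [1.6676472  1.8320984  0.66780697]
```

View pics/s4b.png

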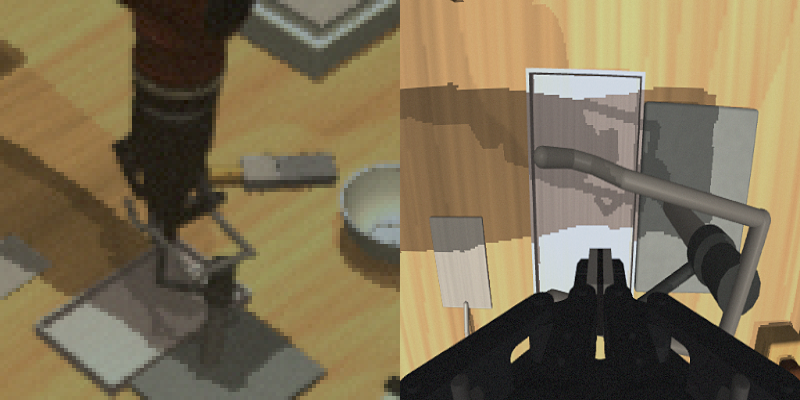

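Call:
arm_command(
  deltas=[
    [[-1,0,0],[0,0,0],0],
    [[-2,0,0],[0,0,0],0],
  ],
)

```text
clock: 6.15
eef_pos: [0.528, 0.151, 0.1223]
orientation: [180.0, -0.0, 90.0]
contact_force: [2.8, 2.1, -0.8]
width: 0.0001
```

Call:
arm_command(
  deltas=[
    [[-1,0,0],[0,0,0],0],
    [[-2,0,0],[0,0,0],0],
  ],
)

```text
clock: 6.35
eef_pos: [0.5283, 0.1497, 0.1224]
orientation: [180.0, -0.1, 90.0]
contact_force: [3.1, 9.2, -1.6]
width: 0.0004
```

Call:
arm_command(
  deltas=[
    [[-1,0,0],[0,0,0],0],
    [[-2,0,0],[0,0,0],0],
  ],
)

```text
clock: 6.55
eef_pos: [0.5283, 0.1488, 0.1224]
orientation: [179.9, -0.2, 90.1]
contact_force: [6.4, 14.6, -1.6]
width: 0.0001
```

Stop felt. Ease back to about 11 N and hold.

Call:
arm_command(
  deltas=[
    [[1.2,0,0],[0,0,0],0],
    [[1.2,0,0],[0,0,0],0],
  ],
)

```text
clock: 6.75
eef_pos: [0.5283, 0.1492, 0.1224]
orientation: [179.9, -0.1, 90.0]
contact_force: [4.6, 8.0, -1.5]
width: 0.0
```

Call:
arm_command(
  deltas=[
    [[0,0,0],[0,0,0],0],
    [[0,0,0],[0,0,0],0],
    [[0,0,0],[0,0,0],0],
    [[0,0,0],[0,0,0],0],
  ],
)

```text
clock: 7.15
eef_pos: [0.5283, 0.1492, 0.1224]
orientation: [179.9, -0.1, 90.0]
contact_force: [4.9, 8.2, -2.0]
width: -0.0
```

Call:
arm_command(
  deltas=[
    [[0,0,0],[0,0,0],0],
    [[0,0,0],[0,0,0],0],
    [[0,0,0],[0,0,0],0],
    [[4,0,0],[0,0,0],0],
    [[10,0,0],[0,0,0],0],
    [[14,0,0],[0,0,0],0],
  ],
)

```text
clock: 7.75
eef_pos: [0.5277, 0.1624, 0.1222]
orientation: [-180.0, 0.0, 90.0]
contact_force: [0.1, -1.4, 0.9]
width: 0.0003
```

Call:
arm_command(
  deltas=[
    [[0,0,-20],[0,0,0],0],
    [[0,0,-45],[0,0,0],0],
    [[0,0,-80],[0,0,0],0],
    [[-25,10,-110],[0,0,0],0],
    [[-60,25,-120],[0,0,0],0],
    [[-95,30,-120],[0,0,0],0],
    [[-95,30,-120],[0,0,0],0],
    [[-95,30,-120],[0,0,0],0],
  ],
)

```text
clock: 8.55
eef_pos: [0.5579, 0.0668, 0.2421]
orientation: [-180.0, -0.0, 89.9]
contact_force: [-0.1, 0.2, 0.6]
width: -0.0003
```

Run:
```python
from h import *
w=shot('wrist','w5')
print(sense()['eef_pos'],sense()['contact_force'])
cv2.imwrite('pics/w5b.png',cv2.resize(w['color'][:,:,::-1],(800,600),interpolation=3))
```

```text
[0.55772688 0.06754276 0.24208666] [-0.06165529 -0.40229688  0.24569722]
```

View pics/w5b.png

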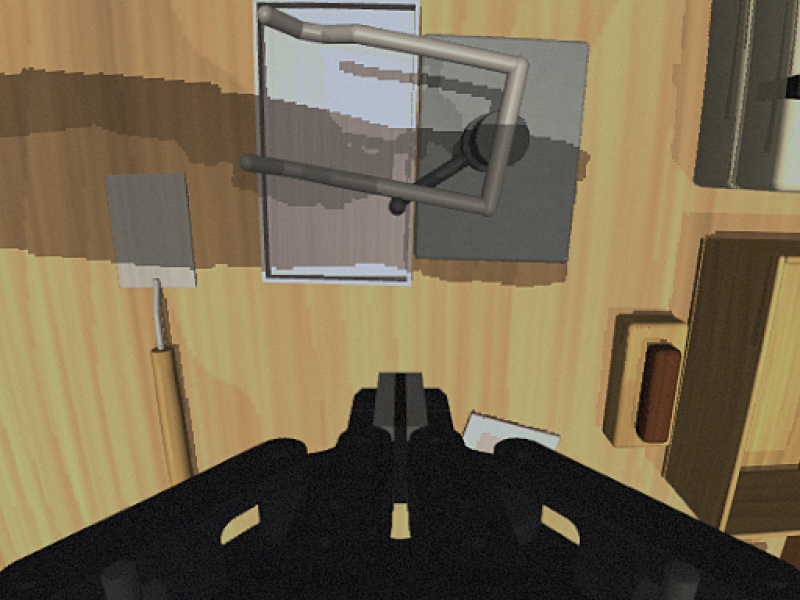

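Run:
```python
from h import *
w=load('w5');f=.64
ang=lambda v: np.degrees(np.arctan2(v[1],v[0]))
b=onz(w,np.array([(489,207),(519,65)])*f,.147); t=onz(w,np.array([(245,162),(264,12)])*f,.152)
st=onz(w,np.array([(353,182),(380,37)])*f,.147)
print(b,t,st,sep='\n'); print('bar ang',ang(b[1]-b[0]),'prongs',ang(t[0]-b[0]),ang(t[1]-b[1]),ang(t[1]-t[0]))
print('mid bar',b.mean(0),'tips mid',t.mean(0),np.linalg.norm(t.mean(0)-b.mean(0)),ang(t.mean(0)-b.mean(0)))
print('tray',ang(np.diff(onz(w,np.array([(266,282),(411,284)])*f,.016),axis=0)[0]))
```

```text
[[0.60126933 0.12014246 0.147     ]
 [0.61242681 0.18364824 0.147     ]]
[[0.48751349 0.1412252  0.152     ]
 [0.49983475 0.20479117 0.152     ]]
[[0.53668529 0.13170439 0.147     ]
 [0.54996389 0.19501045 0.147     ]]
bar ang 80.03527144945116 prongs 169.5003246220089 169.3646551154006 79.03015496386656
mid bar [0.60684807 0.15189535 0.147     ] tips mid [0.49367412 0.17300818 0.152     ] 0.11523495216517289 169.4328236628519
tray -0.8904398536551257
```

The hook points at 169.4°, which is 9.5° (0.166 rad) from the stand's −x and within the limit. The seat is at (0.5126, 0.1697, 0.151). Next I'll go over the float.

Call:
arm_command(
  deltas=[
    [[-30,5,-20],[0,0,0.07],1],
    [[-70,12,-30],[0,0,0.14],1],
    [[-110,20,-30],[0,0,0.21],1],
    [[-155,28,-30],[0,0,0.284],1],
    [[-200,36,-30],[0,0,0.284],1],
    [[-245,45,-30],[0,0,0.284],1],
    [[-280,52,-30],[0,0,0.284],1],
    [[-294,54,-30],[0,0,0.284],1],
    [[-294,54,-30],[0,0,0.284],1],
    [[-294,54,-30],[0,0,0.284],1],
  ],
)

```text
clock: 9.6
eef_pos: [0.6121, -0.225, 0.2724]
orientation: [-180.0, -0.0, 73.8]
contact_force: [-0.6, 0.4, -0.4]
width: 0.0854
```

Run:
```python
from h import *
w=shot('wrist','w6')
print(sense()['eef_pos'],sense()['orientation'],sense()['width'])
cv2.imwrite('pics/w6b.png',cv2.resize(w['color'][:,:,::-1],(800,600),interpolation=3))
```

```text
[ 0.61217865 -0.22473582  0.2725851 ] [-1.79996984e+02 -2.50541328e-02  7.38313537e+01] 0.08570842168106137
```

View pics/w6b.png

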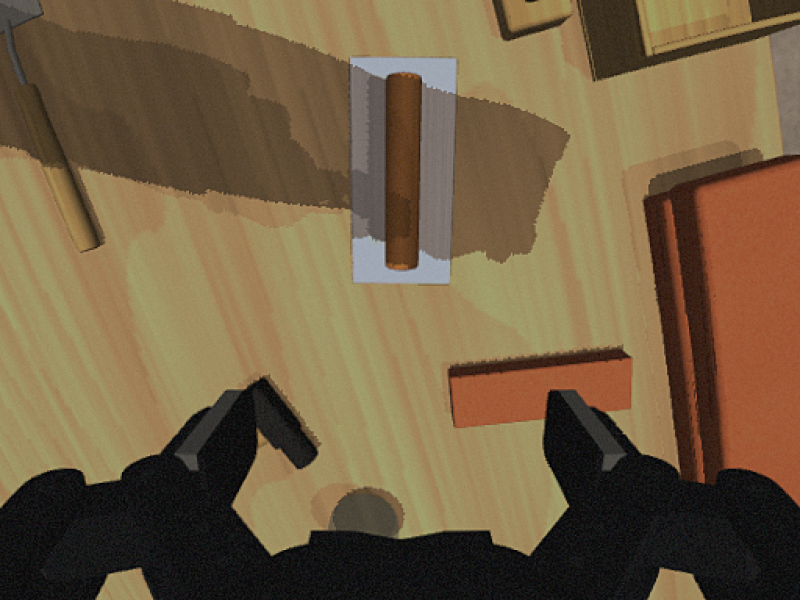

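Run:
```python
from h import *
w=load('w6');f=.64
ang=lambda v: np.degrees(np.arctan2(v[1],v[0]))
B=onz(w,np.array([(350,57),(457,57),(449,284),(353,282)])*f,.006)
H=onz(w,np.array([(402.5,269),(403.5,73)])*f,.066)
print(B.round(4),B.mean(0),np.linalg.norm(np.diff(B,axis=0),axis=1),ang(B[0]-B[3]),ang(B[1]-B[2]))
print(H,H.mean(0),ang(H[1]-H[0]))
T=sense()['eef_pos']; yaw=np.radians(73.8)
c=(H.mean(0)+B.mean(0))[:2]/2-T[:2]
print('tool dx,dy',c@[np.cos(yaw),np.sin(yaw)],c@[np.sin(yaw),-np.cos(yaw)])
```

```text
[[ 0.6199 -0.0632  0.006 ]
 [ 0.6991 -0.0861  0.006 ]
 [ 0.6473 -0.2578  0.006 ]
 [ 0.5691 -0.2333  0.006 ]] [ 0.63385408 -0.16010941  0.006     ] [0.08246089 0.17933778 0.08189374] 73.36182554654577 73.17961571019276
[[ 0.61560319 -0.22335491  0.066     ]
 [ 0.65273758 -0.09689474  0.066     ]] [ 0.63417039 -0.16012483  0.066     ] 73.63539206266651
tool dx,dy 0.06814431227467001 0.002938606124800865
```

Call:
arm_command(
  deltas=[
    [[35,2,20],[0,0,0],1],
    [[68,3,50],[0,0,0],1],
    [[68,3,90],[0,0,0],1],
    [[68,3,130],[0,0,0],1],
    [[68,3,170],[0,0,0],1],
    [[68,3,200],[0,0,0],1],
    [[68,3,225],[0,0,0],1],
    [[68,3,225],[0,0,0],1],
    [[68,3,225],[0,0,0],1],
  ],
)

```text
clock: 10.55
eef_pos: [0.634, -0.161, 0.0483]
orientation: [180.0, -0.0, 73.8]
contact_force: [-0.0, 0.2, 1.7]
width: 0.0853
```

Call:
arm_command(
  deltas=[
    [[0,0,0],[0,0,0],0],
    [[0,0,0],[0,0,0],0],
    [[0,0,0],[0,0,0],0],
    [[0,0,0],[0,0,0],0],
    [[0,0,0],[0,0,0],0],
    [[0,0,0],[0,0,0],0],
    [[0,0,0],[0,0,0],0],
    [[0,0,0],[0,0,0],0],
  ],
  squeeze=40,
)

```text
clock: 11.35
eef_pos: [0.6342, -0.1625, 0.048]
orientation: [180.0, 0.0, 73.7]
contact_force: [-2.8, -0.6, 6.8]
width: 0.0228
```

Call:
arm_command(
  deltas=[
    [[0,0,-10],[0,0,0],0],
    [[0,0,-30],[0,0,0],0],
    [[0,0,-60],[0,0,0],0],
    [[0,0,-100],[0,0,0],0],
    [[0,0,-140],[0,0,0],0],
    [[0,0,-180],[0,0,0],0],
    [[0,0,-200],[0,0,0],0],
    [[0,0,-200],[0,0,0],0],
    [[0,0,-200],[0,0,0],0],
    [[0,0,-200],[0,0,0],0],
  ],
)

```text
clock: 12.35
eef_pos: [0.6332, -0.162, 0.2448]
orientation: [-179.8, -0.0, 73.7]
contact_force: [0.4, 0.4, -3.4]
width: 0.0226
```

Run:
```python
from h import *
w=shot('wrist','w7');s=shot('scene','s7');d=shot('side','d7')
q=sense();print(q['eef_pos'],q['orientation'],q['width'],q['contact_force'],q['wrist_torque'])
c=proj(s,q['eef_pos'])[0].astype(int);e=proj(d,q['eef_pos'])[0].astype(int)
print(c,e)
cr=lambda im,c:cv2.resize(im['color'][max(c[1]-50,0):c[1]+50,c[0]-50:c[0]+50,::-1],(400,400),interpolation=3)
cv2.imwrite('pics/s7b.png',np.hstack([cr(s,c),cr(d,e)]))
```

```text
[ 0.63333782 -0.16203653  0.24551466] [-1.79852842e+02 -2.81943600e-02  7.37297121e+01] 0.022806712542477046 [-0.16213495 -0.0641224  -2.94802731] [-0.00411801 -0.02621308 -0.01536705]
[247 185] [288 172]
```

View pics/s7b.png

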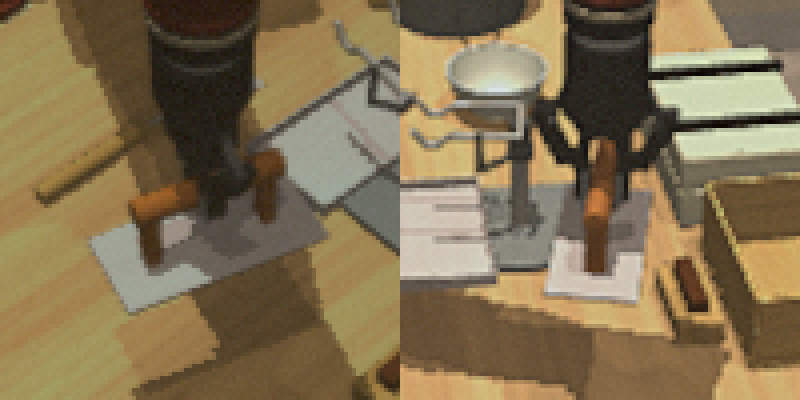

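View pics/w7.png

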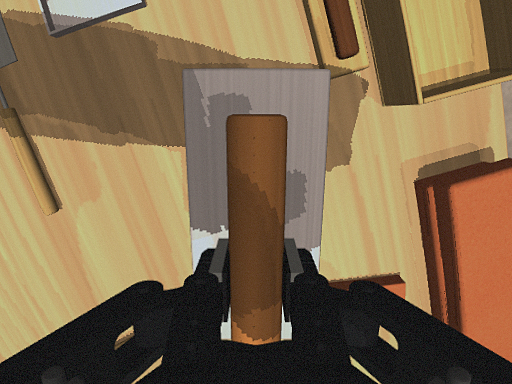

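Run:
```python
from h import *
w=load('w7');q=sense();T=q['eef_pos'];yaw=np.radians(q['orientation'][2])
tx=np.array([np.cos(yaw),np.sin(yaw),0]);ty=np.array([np.sin(yaw),-np.cos(yaw),0])
for n,px,z in(('handle far',[(257,117)],T[2]+.018+.006),('handle sides y200',[(228,200),(286,200)],T[2]+.018),('blade far corners',[(182,69),(330,70)],T[2]+.018-.06)):
    P=onz(w,px,z)-T; print(n,(P@tx).round(4),(P@ty).round(4))
```

```text
handle far [0.0665] [0.0014]
handle sides y200 [0.0334 0.0335] [-0.0104  0.0133]
blade far corners [0.0918 0.0913] [-0.0402  0.0417]
```

Call:
arm_command(
  deltas=[
    [[7,-25,0],[0,0,-0.03],0],
    [[16,-58,0],[0,0,-0.06],0],
    [[25,-93,0],[0,0,-0.1],0],
    [[36,-130,0],[0,0,-0.1],0],
    [[46,-166,0],[0,0,-0.1],0],
    [[56,-202,0],[0,0,-0.1],0],
    [[63,-228,0],[0,0,-0.1],0],
    [[67,-242,0],[0,0,-0.1],0],
    [[67,-242,0],[0,0,-0.1],0],
  ],
)

```text
clock: 13.4
eef_pos: [0.4193, -0.0293, 0.2472]
orientation: [180.0, -0.0, 79.5]
contact_force: [0.4, -0.8, -3.5]
width: 0.0226
```

```bash
cat > go.py <<'E'
from h import *
import sys
q=sense();T=q['eef_pos'];y=np.radians(q['orientation'][2]);g=np.array([float(a) for a in sys.argv[1:4]])
d=(g-T)*1e3
print(T,q['orientation'],q['contact_force'],'tool d',[round(v,1) for v in(d[0]*np.cos(y)+d[1]*np.sin(y),d[0]*np.sin(y)-d[1]*np.cos(y),-d[2])],'yaw',np.degrees(y))
E
python3 go.py .4042 .1884 .247;python3 go.py .4042 .1884 .162
```

```text
[ 0.41934743 -0.02934908  0.24723007] [ 1.79980711e+02 -2.03685987e-03  7.95081415e+01] [ 0.35800267 -0.82141351 -3.49367367] tool d [np.float64(211.4), np.float64(-54.5), np.float64(0.2)] yaw 79.5081414631539
[ 0.41934743 -0.02934908  0.24723007] [ 1.79980711e+02 -2.03685987e-03  7.95081415e+01] [ 0.35800267 -0.82141351 -3.49367367] tool d [np.float64(211.4), np.float64(-54.5), np.float64(85.2)] yaw 79.5081414631539
```

Call:
arm_command(
  deltas=[
    [[25,-7,0],[0,0,0],0],
    [[60,-16,0],[0,0,0],0],
    [[95,-25,0],[0,0,0],0],
    [[130,-34,0],[0,0,0],0],
    [[165,-43,0],[0,0,0],0],
    [[195,-50,0],[0,0,0],0],
    [[211,-54,20],[0,0,0],0],
    [[211,-54,50],[0,0,0],0],
    [[211,-54,75],[0,0,0],0],
    [[211,-54,86],[0,0,0],0],
    [[211,-54,86],[0,0,0],0],
    [[211,-54,86],[0,0,0],0],
  ],
)

```text
clock: 14.6
eef_pos: [0.4066, 0.1869, 0.1622]
orientation: [180.0, -0.0, 79.4]
contact_force: [-0.2, 0.0, -2.5]
width: 0.0226
```

```bash
python3 go.py .5123 .1682 .161
python3 - <<'E'
from h import *
s=shot('scene','s8');d=shot('side','d8')
q=sense()
c=proj(s,q['eef_pos'])[0].astype(int);e=proj(d,q['eef_pos'])[0].astype(int)
print(c,e)
cr=lambda im,c:cv2.resize(im['color'][max(c[1]-50,0):c[1]+50,c[0]-50:c[0]+50,::-1],(400,400),interpolation=3)
cv2.imwrite('pics/s8b.png',np.hstack([cr(s,c+[20,15]),cr(d,e+[20,0])]))
E
```

```text
[0.40655898 0.18691627 0.16217267] [ 1.79950435e+02 -1.12048535e-02  7.94301436e+01] [-0.24249731  0.03458869 -2.50115805] tool d [np.float64(1.0), np.float64(107.4), np.float64(1.2)] yaw 79.43014364085393
[274 122] [221 148]
```

View pics/s8b.png

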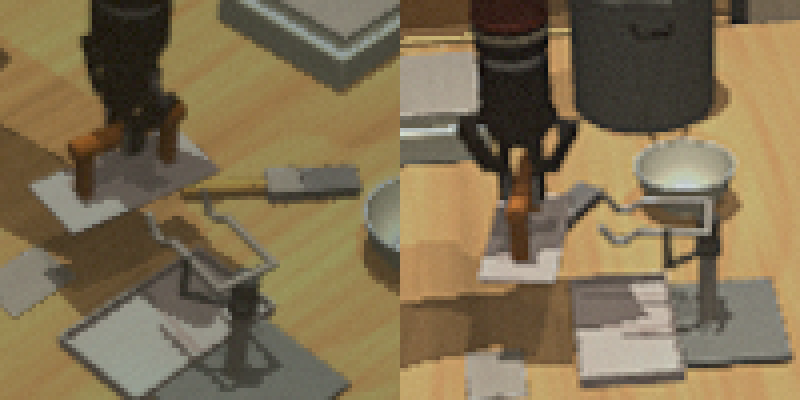

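Call:
arm_command(
  deltas=[
    [[0,15,1],[0,0,0],0],
    [[0,30,1],[0,0,0],0],
    [[0,45,1],[0,0,0],0],
    [[1,60,1],[0,0,0],0],
    [[1,60,1],[0,0,0],0],
    [[1,60,1],[0,0,0],0],
  ],
)

```text
clock: 15.3
eef_pos: [0.4652, 0.1771, 0.1609]
orientation: [180.0, -0.0, 79.4]
contact_force: [-0.0, -0.6, -3.2]
width: 0.0227
```

```bash
python3 go.py .5123 .1682 .161
python3 - <<'E'
from h import *
s=shot('scene','s9');d=shot('side','d9')
q=sense()
c=proj(s,q['eef_pos'])[0].astype(int);e=proj(d,q['eef_pos'])[0].astype(int)
cr=lambda im,c:cv2.resize(im['color'][max(c[1]-30,0):c[1]+30,c[0]-30:c[0]+30,::-1],(400,400),interpolation=3)
cv2.imwrite('pics/s9b.png',np.hstack([cr(s,c+[10,5]),cr(d,e+[10,0])]))
E
```

```text
[0.46520187 0.17705371 0.16094921] [ 1.79979302e+02 -8.76550993e-03  7.94404115e+01] [-0.04566582 -0.575154   -3.22694695] tool d [np.float64(-0.1), np.float64(47.9), np.float64(-0.1)] yaw 79.44041145684344
```

View pics/s9b.png

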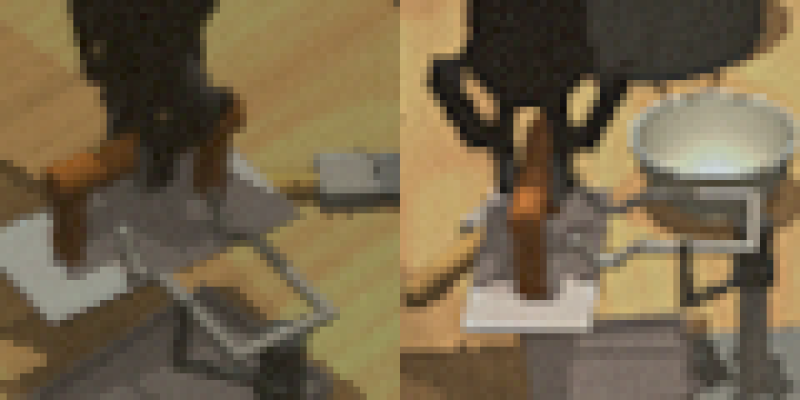

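Prongs are entering between the legs and above the blade, with no contact. I'll go on to the seat.

Call:
arm_command(
  deltas=[
    [[0,10,0],[0,0,0],0],
    [[0,20,0],[0,0,0],0],
    [[0,30,0],[0,0,0],0],
    [[0,40,0],[0,0,0],0],
    [[0,48,0],[0,0,0],0],
    [[0,48,0],[0,0,0],0],
    [[0,48,0],[0,0,0],0],
  ],
)

```text
clock: 16.1
eef_pos: [0.5122, 0.1683, 0.1601]
orientation: [-180.0, 0.0, 79.4]
contact_force: [-0.0, 0.1, -2.8]
width: 0.0226
```

```bash
python3 go.py .5123 .1682 .133
python3 - <<'E'
from h import *
s=shot('scene','s10');d=shot('side','d10');w=shot('wrist','w10')
q=sense()
c=proj(s,q['eef_pos'])[0].astype(int);e=proj(d,q['eef_pos'])[0].astype(int)
cr=lambda im,c:cv2.resize(im['color'][max(c[1]-30,0):c[1]+30,c[0]-30:c[0]+30,::-1],(400,400),interpolation=3)
cv2.imwrite('pics/s10b.png',np.hstack([cr(s,c+[10,5]),cr(d,e+[10,0])]))
E
```

```text
[0.51223638 0.1682536  0.16011946] [-1.79963443e+02  7.38327716e-03  7.94489358e+01] [-0.02995077  0.10932586 -2.78622473] tool d [np.float64(-0.0), np.float64(0.1), np.float64(27.1)] yaw 79.44893584896317
```

View pics/s10b.png

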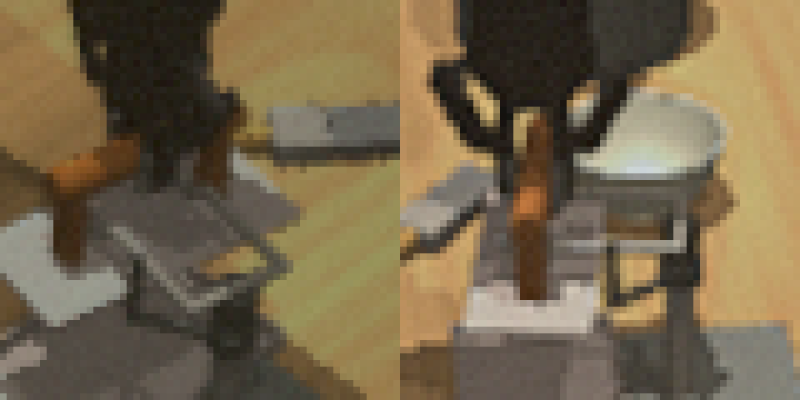

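View pics/w10.png

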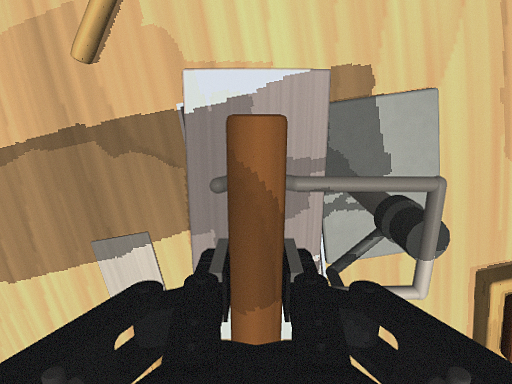

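Call:
arm_command(
  deltas=[
    [[0,0,5],[0,0,0],0],
    [[0,0,10],[0,0,0],0],
    [[0,0,15],[0,0,0],0],
    [[0,0,19],[0,0,0],0],
    [[0,0,22],[0,0,0],0],
    [[0,0,22],[0,0,0],0],
  ],
)

```text
clock: 16.85
eef_pos: [0.512, 0.1683, 0.1377]
orientation: [-180.0, 0.0, 79.5]
contact_force: [1.4, 0.2, -2.2]
width: 0.0226
```

Call:
arm_command(
  deltas=[
    [[0,0,1],[0,0,0],0],
    [[0,0,2],[0,0,0],0],
    [[0,0,2],[0,0,0],0],
  ],
)

```text
clock: 17.15
eef_pos: [0.5123, 0.1683, 0.1363]
orientation: [180.0, 0.0, 79.5]
contact_force: [-0.1, -0.4, -3.2]
width: 0.0225
```

Call:
arm_command(
  deltas=[
    [[0,0,1],[0,0,0],0],
    [[0,0,1],[0,0,0],0],
  ],
)

```text
clock: 17.35
eef_pos: [0.5123, 0.1683, 0.1352]
orientation: [-180.0, 0.0, 79.5]
contact_force: [0.1, -0.0, -3.6]
width: 0.0227
```

Call:
arm_command(
  deltas=[
    [[0,0,1],[0,0,0],0],
    [[0,0,1],[0,0,0],0],
  ],
)

```text
clock: 17.55
eef_pos: [0.5123, 0.1683, 0.1342]
orientation: [-180.0, -0.0, 79.5]
contact_force: [-0.0, -0.4, -3.6]
width: 0.023
```

Call:
arm_command(
  deltas=[
    [[0,0,1],[0,0,0],0],
    [[0,0,1],[0,0,0],0],
  ],
)

```text
clock: 17.75
eef_pos: [0.5124, 0.1683, 0.1335]
orientation: [180.0, -0.0, 79.5]
contact_force: [-0.4, 0.9, -1.7]
width: 0.0228
```

Call:
arm_command(
  deltas=[
    [[0,0,0.5],[0,0,0],0],
    [[0,0,0.5],[0,0,0],0],
  ],
)

```text
clock: 17.95
eef_pos: [0.5124, 0.1683, 0.1333]
orientation: [180.0, -0.0, 79.5]
contact_force: [-1.7, -0.3, 2.4]
width: 0.0226
```

The hook now carries about 5 N. Hold, and look before releasing.

Call:
arm_command(
  deltas=[
    [[0,0,0],[0,0,0],0],
    [[0,0,0],[0,0,0],0],
    [[0,0,0],[0,0,0],0],
    [[0,0,0],[0,0,0],0],
  ],
)

```text
clock: 18.35
eef_pos: [0.5125, 0.1684, 0.1332]
orientation: [180.0, -0.0, 79.5]
contact_force: [-1.8, 0.8, 4.6]
width: 0.0227
```

Run:
```python
from h import *
s=shot('scene','s11');d=shot('side','d11');w=shot('wrist','w11')
q=sense();print(q['eef_pos'],q['contact_force'],q['wrist_torque'])
c=proj(s,q['eef_pos'])[0].astype(int);e=proj(d,q['eef_pos'])[0].astype(int)
cr=lambda im,c:cv2.resize(im['color'][max(c[1]-30,0):c[1]+30,c[0]-30:c[0]+30,::-1],(400,400),interpolation=3)
cv2.imwrite('pics/s11b.png',np.hstack([cr(s,c+[10,5]),cr(d,e+[10,0])]))
```

```text
[0.51251337 0.16835623 0.13314726] [-2.80482217  0.40664476  5.60036244] [0.05279368 0.39954087 0.0339689 ]
```

View pics/s11b.png

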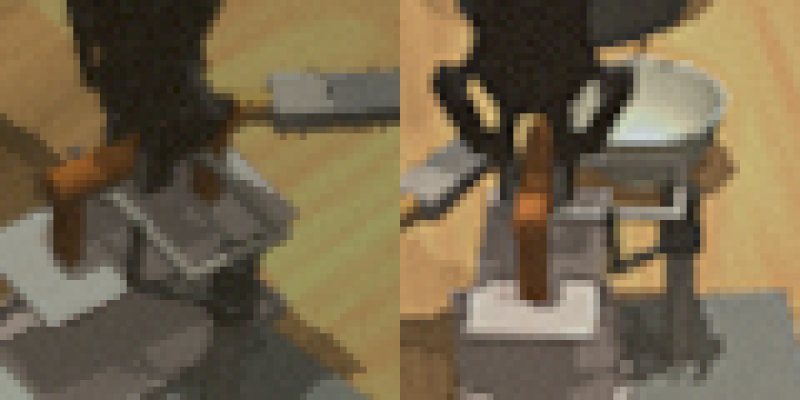

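View pics/w11.png

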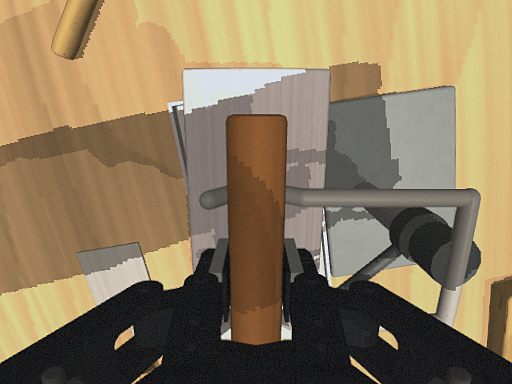

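Call:
arm_command(
  deltas=[
    [[0,-1.5,-0.5],[0,0,0],0],
    [[0,-1.5,-0.5],[0,0,0],0],
    [[0,-1.5,-0.5],[0,0,0],0],
  ],
)

```text
clock: 18.8
eef_pos: [0.5119, 0.1684, 0.1335]
orientation: [179.9, -0.0, 79.4]
contact_force: [5.2, -0.1, 1.0]
width: 0.0228
```

Call:
arm_command(
  deltas=[
    [[0,0.9,0],[0,0,0],0],
    [[0,0.9,0],[0,0,0],0],
    [[0,0.9,0],[0,0,0],0],
    [[0,0.9,0],[0,0,0],0],
  ],
)

```text
clock: 19.2
eef_pos: [0.5121, 0.1683, 0.1333]
orientation: [180.0, 0.0, 79.5]
contact_force: [6.0, -0.6, 0.1]
width: 0.0228
```

Call:
arm_command(
  deltas=[
    [[0,0.7,0],[0,0,0],0],
    [[0,0.7,0],[0,0,0],0],
    [[0,0.7,0],[0,0,0],0],
  ],
)

```text
clock: 19.5
eef_pos: [0.5122, 0.1683, 0.1333]
orientation: [-180.0, 0.0, 79.5]
contact_force: [1.6, -1.0, 2.0]
width: 0.0228
```

Forces are balanced and the hook carries about 5 N with the handle still gripped. Release gradually.

Call:
arm_command(
  deltas=[
    [[0,0,0],[0,0,0],0],
    [[0,0,0],[0,0,0],0],
    [[0,0,0],[0,0,0],0.35],
    [[0,0,0],[0,0,0],0.45],
    [[0,0,0],[0,0,0],0.55],
    [[0,0,0],[0,0,0],0.65],
    [[0,0,0],[0,0,0],0.65],
    [[0,0,0],[0,0,0],0.65],
    [[0,0,0],[0,0,0],0.65],
  ],
)

```text
clock: 20.4
eef_pos: [0.5124, 0.1683, 0.1333]
orientation: [180.0, 0.0, 79.5]
contact_force: [-0.3, -0.3, 0.1]
width: 0.0556
```

Run:
```python
from h import *
w=shot('wrist','w12');d=shot('side','d12')
q=sense();print(q['eef_pos'],q['contact_force'],q['width'])
e=proj(d,q['eef_pos'])[0].astype(int)
cr=lambda im,c:cv2.resize(im['color'][max(c[1]-30,0):c[1]+30,c[0]-30:c[0]+30,::-1],(384,384),interpolation=3)
cv2.imwrite('pics/w12b.png',cv2.resize(np.hstack([w['color'][:,:,::-1],cr(d,e)]),None,fx=.85,fy=.85))
```

```text
[0.51241685 0.1682815  0.13332789] [ 0.03498949 -0.0365295   1.39626444] 0.05511743378370109
```

View pics/w12b.png

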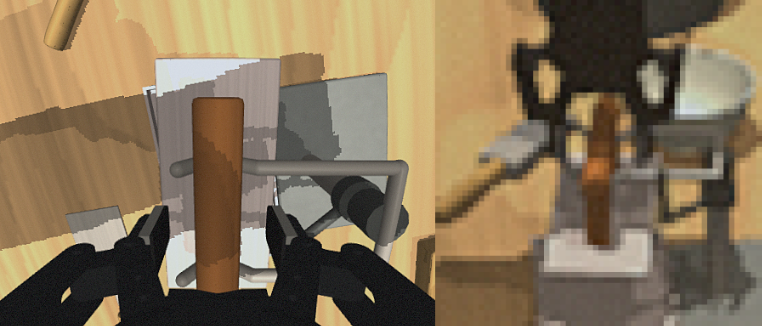

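Released; the float stays seated and level across both prongs. Withdraw straight up.

Call:
arm_command(
  deltas=[
    [[0,0,-5],[0,0,0],0.65],
    [[0,0,-12],[0,0,0],0.65],
    [[0,0,-25],[0,0,0],0.65],
    [[0,0,-45],[0,0,0],0.65],
    [[0,0,-75],[0,0,0],0.65],
    [[0,0,-110],[0,0,0],0.65],
    [[-30,0,-130],[0,0,0],0.65],
    [[-75,0,-130],[0,0,0],0.65],
    [[-110,0,-130],[0,0,0],0.65],
    [[-110,0,-130],[0,0,0],0.65],
    [[-110,0,-130],[0,0,0],0.65],
  ],
)

```text
clock: 21.6
eef_pos: [0.4925, 0.0596, 0.2645]
orientation: [179.9, -0.0, 79.4]
contact_force: [1.3, 0.6, 0.2]
width: 0.0554
```

Run:
```python
from h import *
w=shot('wrist','w13');d=shot('side','d13');s=shot('scene','s13')
q=sense();print(q['eef_pos'],q['contact_force'],q['width'])
cv2.imwrite('pics/w13b.png',cv2.resize(w['color'][:,:,::-1],(800,600),interpolation=3))
cv2.imwrite('pics/s13b.png',np.hstack([cv2.resize(s['color'][90:190,240:340,::-1],(400,400),interpolation=3),cv2.resize(d['color'][100:200,205:305,::-1],(400,400),interpolation=3)]))
```

```text
[0.49240172 0.06094672 0.26370229] [-0.05914881 -0.16778234  0.13146793] 0.05550338012075386
```

View pics/w13b.png

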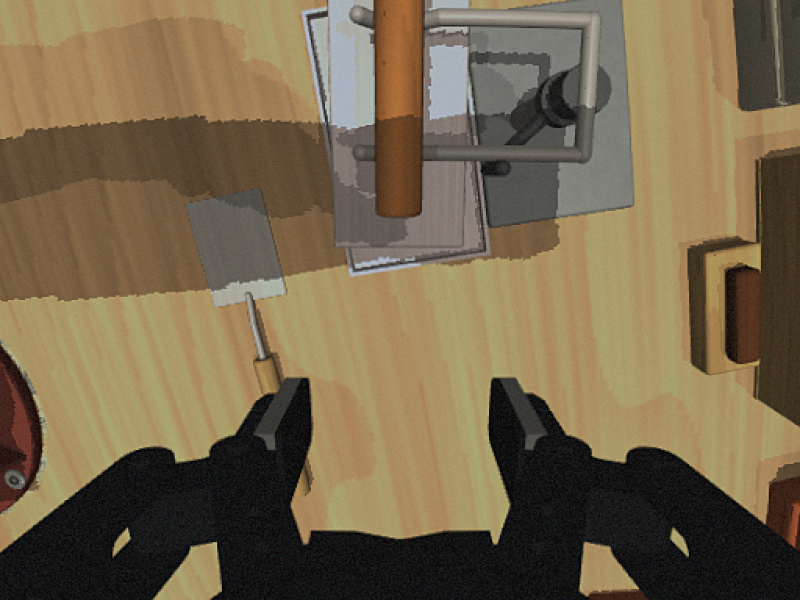

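View pics/s13b.png

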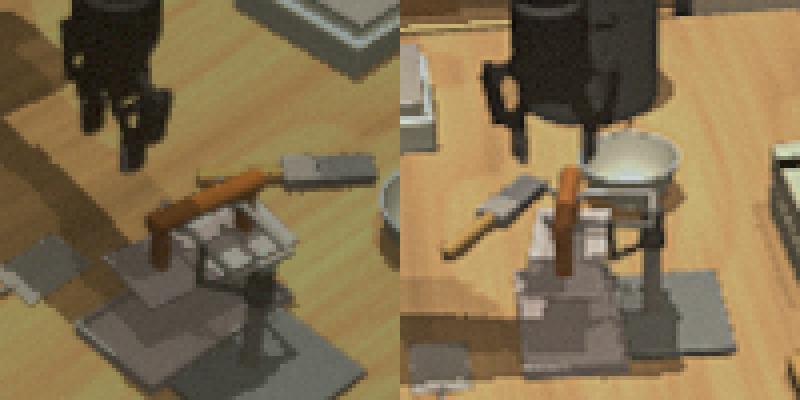

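Run:
```python
from h import *
w=load('w13');f=.64
ang=lambda v: np.degrees(np.arctan2(v[1],v[0]))
t=onz(w,np.array([(358,153),(360,15)])*f,.152);b=onz(w,np.array([(586,154),(596,19)])*f,.147)
m,n=b.mean(0),t.mean(0);print('hook dir',ang(n-m),m,n)
h=onz(w,np.array([(398,210),(399,20)])*f,.151);print('handle',h,ang(h[1]-h[0]))
u=(n-m)[:2]/np.linalg.norm((n-m)[:2]);print('along',(h[:,:2]-[.607,.152])@u,'lat',(h[:,:2]-[.607,.152])@[-u[1],u[0]])
s=load('scene0')['color'].astype(int);z=load('s13')['color'].astype(int)
```

```text
hook dir 169.91958968510212 [0.60844587 0.15176244 0.147     ] [0.49449604 0.1720198  0.152     ]
handle [[0.50205048 0.10948174 0.151     ]
 [0.51911333 0.19777212 0.151     ]] 79.06195701627746
along [0.09588745 0.09454147] lat [ 0.06023123 -0.02968273]
```

```bash
python3 -c "
from h import *
print(sign_off())"
```

```text
the job is handed in; nothing more can be done
None
```

The float hangs on the hook, released and level, and the job was handed in about 22 s into the run. The sign-off reports no verdict.

- **Hook:** I turned it to its stop with closed fingers and held about 9.5 N by the wrist sensor for about 0.8 s. The peak reading was about 16 N.
- **Float:** I took the large float (84×180 mm measured, not the 60×131 mm look-alike) by its handle and lowered it into both prongs. By the wrist sensor the hook carried about 3–9 N while the fingers still held the handle. I then released it and backed away.

**Last checks:**
- **Hook angle:** it points at about 169.9°, about 9° (0.16 rad) from the stand's −x.
- **Handle position:** about 95–96 mm from the axis, against 96 mm for the seat.
- **Handle angle:** across the prongs within about 1°.
- **Contact:** the wrist force is near zero and the gripper is clear.
- **Other things on the bench:** I saw no sign of them having moved, but I did not re-measure their positions.

**Sideways force:** while nudging the seated handle, I read up to 6 N against the tips. I eased it to under 2 N before letting go.

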